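# Check a cane sleeve on the slanted gauge pin and sort it

## Task

Take the cane sleeve that stands on the square cork mat and slide it down over the slanted steel gauge pin until it stops, to see whether it goes all the way home on the collar or stops well short of it. Then take it off and stand it upright in the rectangular white tray without bottles if it went home, or in the round steel dish if it stopped short. Leave the other sleeve standing on the wooden board and do not disturb the eyedrop tray, the pillbox or the cup.

Things in the scene. Friction and masses are not known exactly. Their poses are not given: they have to be found in the camera images.
- sleeve_a: Sleeve: grey plastic tube for mending a walking cane, 90 mm long, 44 mm outside, 30 mm bore at both mouths, 100 g. Origin at mid-length on its axis, z along the axis. Both look alike outside; one has a narrow throat (16 mm) hidden 40 mm in from either mouth, the other is clear; which is not told. It stands on the cork mat or on the wooden board, its middle 49 mm above the deck.
- sleeve_b: Sleeve: grey plastic tube for mending a walking cane, 90 mm long, 44 mm outside, 30 mm bore at both mouths, 100 g. Origin at mid-length on its axis, z along the axis. Both look alike outside; one has a narrow throat (16 mm) hidden 40 mm in from either mouth, the other is clear; which is not told. It stands on the cork mat or on the wooden board, its middle 49 mm above the deck.
- gauge_pin: Fixed steel pin, 26 mm thick, 65 mm long above its 48 mm collar, last 7 mm tapered to 22, leaning 30 degrees from vertical towards the robot. Origin: centre of the collar top, 75 mm above the deck; z along the pin to its tip, y level. A clear sleeve slides on 65 mm, down to the collar (its middle at z = 45 mm here); a narrow one stops after 40 mm (middle at z = 70 mm).
- gauge: Fixed grey base of the gauge: plate 120 x 90 x 12 mm with a 50 mm block, 30 mm high, at the foot of the pin. Origin on the deck below the centre of the collar; the pin leans to its -x.
- next_mat: Square cork mat 90 x 90 x 4 mm, fixed: the sleeve to be checked stands near its middle. Origin at the centre of its underside, on the deck.
- later_board: Wooden board 90 (x) x 120 (y) x 4 mm, fixed: the sleeve to be left alone stands on it. Origin at the centre of its underside, on the deck.
- fit_tray: Rectangular white plastic tray without bottles, fixed, for a sleeve that went home: 100 (x) x 130 (y) x 18 mm, walls and floor 4 to 5 mm thick. Origin at the centre of its underside, on the deck.
- misfit_dish: Round shallow steel dish, fixed, for a sleeve that stopped short: 116 mm across the rim, 18 mm high, flat floor 104 mm across and 4 mm thick. Origin at the centre of its underside, on the deck.
- eyedrop_tray: White tray 100 (x) x 180 (y) x 22 mm with three eyedrop bottles 70 mm high, loose bystander. Origin at the centre of its underside.
- pillbox: Long clear plastic pillbox with seven white sliding lids, 55 (x) x 190 (y) x 30 mm, loose bystander. Origin at the centre of its underside.
- cup: White ceramic mug 80 mm across, 85 mm high, handle at +y, loose bystander. Origin at the centre of its underside.
Mind the look-alikes: they are no part of the job. What is shaped like the sleeve_b but orange is not meant. What is shaped like the gauge but pink is not meant.

How it is judged:
By the outcome, as a careful person would: the job done as asked, in the order asked, and still so for the second after the job is handed in, with the robot touching nothing.
It also fails if it takes over 45 s, if anything falls off the work surface, if the arm or the gripper's body presses on something with over 40 N, if the wrist force passes 120 N, or if a joint passes its speed limit or range.

## Robot

A 6-joint arm with a two-finger parallel gripper is mounted at the origin on the work surface. World frame = base frame: x ahead of the robot, y to its left, z up, the work surface at z = 0. Lengths are in m, angles in rad, forces in N, time in s.
With the tool pointing down it reaches from about 0.3 to 0.875 m from the base axis. Payload 6.4 kg.
Tool frame: the origin (TCP) lies on the centre line of the jaws, within the pads' length; the fingertips stand 17 mm ahead of it and the grasp point (between the pads) lies 2 mm behind it; z points along the fingers, y is the line along which they close (so a half turn about z gives the same grasp; the last joint's range is limited). The gripper opens to 85 mm and grips with 20 to 120 N. Pads are 22 mm wide; open, the fingers measure 114 mm over their backs; the gripper's body (76 mm by 85 mm) begins 54 mm behind the grasp point. The pads swing forward as they close: fully open they stand 13 mm farther back than shut.
Start: joints at [-1.312, 0.181, 1.607, -0, 1.354, -0.206], TCP at [0.258, -0.514, 0.248] pointing down, gripper open.
Joint ranges: [-2.99, 2.99], [-0.89, 2.07], [0.3, 2.58], [-1.14, 4.28], [0, 2.63], [-3.12, 3.12]. Speed limits (rad/s): [2.57, 2.57, 3.01, 3.14, 3.14, 3.14].

## Interface

Orientations are given as a unit quaternion [x, y, z, w].
In Python, from rig import status, camera, camera_model, finish_job gives the robot as it stands.
- The arm moves only by the tool move_arm, never from a script. Its argument "targets" is a list of rows, each an object of numbers: "tx", "ty", "tz": the shift along the tool's x, y, z scaled (see below); "ax", "ay", "az": the turn, a rotation vector about the tool's x, y, z scaled (see below); "claw": the closure, from -1 (fully open) to 1 (shut). A call has 1 to 10 rows; each row is the pose to reach, as a shift and turn from the pose commanded when the call began, along the tool's axes at that moment; what a row does not reach only later rows make up. The controller multiplies each number of a shift by 50 cm and each number of a turn by 90 degrees. A row lasts 1/8 s, in which the tool goes at most 62.5 mm and 10.7 degrees, less where a joint would pass 70% of its speed; a pose out of reach is approached as far as the arm can. A call with a number of a shift or a turn outside -1 to 1 is refused whole. A call with a gripper value outside its range is refused whole. The fingers move at their own pace and stop on an object; "squeeze" is the grip in N (left out, the last holds). Time passes only in rows, so rows that repeat a pose let the fingers close. It gives the time, the measured TCP pose, the force, the opening and the grip force at its end, in the units of the state.
- status.sense(): the state, without advancing time (a new reading comes with each control period).
- camera(name): name is "scene" or "top"; returns (picture, depth): 480x640x3 uint8, blue, green, red; 480x640 float32, m along the optical axis (not along the pixel's ray), 0 where there is no reading.
- camera_model(name): a dict with "camera_matrix" (3x3 intrinsics, pixels), "k1" (the pictures are not rectified: a ray, as slopes to the right and down, at radius r is drawn at 1 + k1 r^2 times it, then the intrinsics apply), "position" and "rotation" of the camera in the world. Camera axes: x right, y up, looking along -z (the intrinsics and any distortion apply to the point x, -y, -z); pixel columns grow to the right and rows downward; lengths in m; the calibration is good to about 2 mm. A picture is of the moment at which its call begins. camera_model takes no time and is no camera call.
- finish_job(): hands the job in; it is judged then, once.
The state is a dict: "clock": time; "joints": joint angles; "joint_velocities": joint speeds; "joint_efforts": joint torques, N m; "eef_pos": TCP position; "tool_rot": TCP orientation; "ft_force": force on the tool from outside, world axes, zero at the start; "ft_torque": the same for the moment, N m; "gripper_width": opening from 0.0 (shut) to 1.0 (fully open); "grasp_force": force on a finger pad.
Only numpy, scipy, OpenCV 4.12 (cv2) and the standard library are available. Lean on these libraries where they do the work, as an engineer would, in place of code of your own. Each camera call takes 0.05 s, during which the arm holds its last target. There are 200 camera calls.

## Working session

There is one attempt and no reset: what is moved stays moved. The work goes in short steps, Python scripts to look and compute and a tool call to move; the robot and the scene stay as the last step left them, time stands still between calls to the robot, and variables do not carry over. Pictures are saved under pics/ and viewed, at most 10 in all, crops included, and the job is handed in when it is done.

Besides the shell and the picture viewer there is one more tool, called as name(argument=value, ...), one argument or row to a line, values as JSON. move_arm: Moves the arm, as the interface text tells. Shifts and turns lie within -1 to 1; 1 stands for 50 cm of shift or 90 degrees of turn. Its arguments: {"type":"object","properties":{"targets":{"type":"array","items":{"type":"object","properties":{"tx":{"type":"number","minimum":-1,"maximum":1},"ty":{"type":"number","minimum":-1,"maximum":1},"tz":{"type":"number","minimum":-1,"maximum":1},"ax":{"type":"number","minimum":-1,"maximum":1},"ay":{"type":"number","minimum":-1,"maximum":1},"az":{"type":"number","minimum":-1,"maximum":1},"claw":{"type":"number"}}}},"squeeze":{"type":"number"}},"required":["targets"]}

```bash
mkdir -p pics
cat > h.py <<'E'
import numpy as np,cv2
from rig import status,camera,camera_model,finish_job
def grab(n,f=None):
    p,d=camera(n)
    np.savez('pics/%s.npz'%(f or n),p=p,d=d)
    if f: cv2.imwrite('pics/%s.png'%f,p)
    return p,d
def rays(n,uv):
    m=camera_model(n);K=np.array(m['camera_matrix'],float);k=m['k1']
    q=(np.atleast_2d(uv)-[K[0,2],K[1,2]])/[K[0,0],K[1,1]]
    s=q.copy()
    for _ in range(20): s=q/(1+k*(s**2).sum(1,keepdims=True))
    d=np.c_[s[:,0],-s[:,1],-np.ones(len(s))]
    R=np.array(m['rotation'],float)
    if R.shape!=(3,3):
        from scipy.spatial.transform import Rotation; R=Rotation.from_quat(R).as_matrix()
    return np.array(m['position'],float),d@R.T
def onplane(n,uv,z):
    o,d=rays(n,uv); return o+d*((z-o[2])/d[:,2])[:,None]
def withdepth(n,uv,D):
    o,d=rays(n,uv); return o+d*np.asarray(D).reshape(-1,1)
E
python3 - <<'E'
from h import *
for n in('scene','top'):
    grab(n,n+'0'); print(n,camera_model(n))
print(status.sense())
E
```

```text
scene {'camera_matrix': array([[443.08176438,   0.        , 317.08300424],
       [  0.        , 443.08176438, 240.77246747],
       [  0.        ,   0.        ,   1.        ]]), 'k1': -0.04340080152968035, 'position': array([ 0.9760358 , -0.11783996,  0.80893637]), 'rotation': array([0.19895082, 0.1606038 , 0.61359867, 0.74707541])}
top {'camera_matrix': array([[445.25136244,   0.        , 320.02041359],
       [  0.        , 445.25136244, 242.34343371],
       [  0.        ,   0.        ,   1.        ]]), 'k1': -0.01716040062016571, 'position': array([ 0.4222697 , -0.02923377,  0.84583095]), 'rotation': array([-0.06355733,  0.06063987,  0.70991225, -0.69879029])}
{'clock': 0.1, 'joints': array([-1.31229270e+00,  1.81490784e-01,  1.60789789e+00,  3.17512826e-05,
        1.35382287e+00, -2.06297654e-01]), 'joint_velocities': array([-0.00038467, -0.00241933, -0.00418519, -0.00117082, -0.00063388,
        0.00116809]), 'joint_efforts': array([-6.16092475e-04, -4.45883632e+01, -3.52239203e+01, -2.87618268e-04,
        4.17980453e-03,  6.18071610e-06]), 'eef_pos': array([ 0.25764326, -0.51352028,  0.24746561]), 'tool_rot': array([ 9.73116769e-01,  2.30310875e-01, -5.63109389e-06, -8.09570802e-04]), 'ft_force': array([ 0.28340181, -0.09741428,  0.12898378]), 'ft_torque': array([ 0.03351836, -0.02024966, -0.00373314]), 'grasp_force': 0.0, 'gripper_width': 0.9995111877075392}
```

View pics/scene0.png

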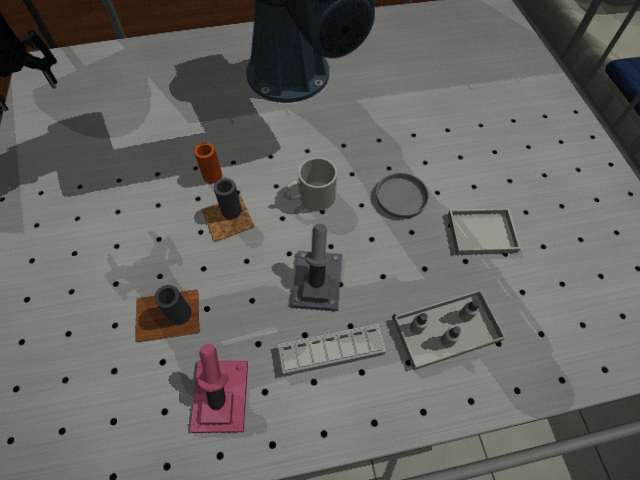

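View pics/top0.png

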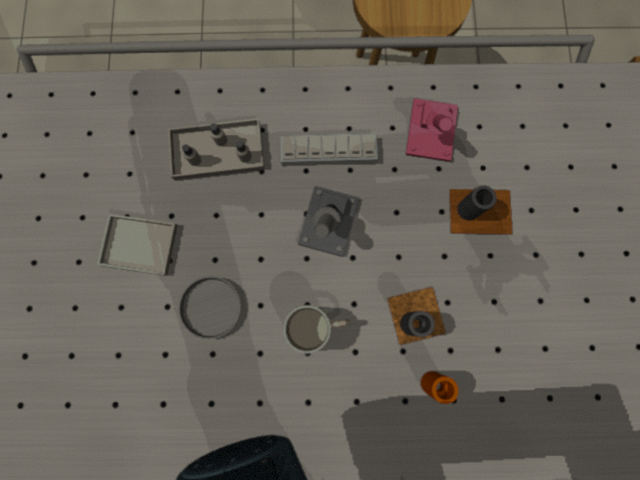

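The scene has two dark grey sleeves, scene (228,200) on speckled square cork (top 418,322) and scene (172,305) on the plain oblong wooden board (top 478,203). An orange sleeve is at scene (207,163). The grey gauge is at scene (317,280) and its pink look-alike at (215,390). The empty tray is at scene (484,232), the dish at (401,195). I mean the sleeve on the cork and the grey gauge, and will confirm both in one crop while measuring.

Run:
```python
from h import *
S=np.load('pics/scene0.npz');T=np.load('pics/top0.npz')
a=S['p'][135:345,125:345];b=T['p'][180:350,300:520]
cv2.imwrite('pics/crop.png',np.hstack([cv2.resize(a,(400,382)),cv2.resize(b,(400,382))]))
def cloud(n,Z,u0,u1,v0,v1):
    v,u=np.mgrid[v0:v1,u0:u1];d=Z['d'][v0:v1,u0:u1].ravel()
    uv=np.c_[u.ravel(),v.ravel()].astype(float);ok=d>0
    return withdepth(n,uv[ok],d[ok]),Z['p'][v0:v1,u0:u1].reshape(-1,3)[ok].astype(int)
from scipy.optimize import least_squares
def circ(P):
    r=least_squares(lambda c:np.hypot(P[:,0]-c[0],P[:,1]-c[1])-c[2],[*P[:,:2].mean(0),.02],loss='soft_l1',f_scale=.001);return r.x.round(4)
rois={'scene':{'sleeve':(205,246,175,225),'board':(150,195,280,330),'gauge':(285,350,215,315),'dish':(365,435,165,225),'tray':(440,525,200,262),'mug':(280,345,150,215),'pillbox':(268,392,318,382),'orange':(190,225,138,188),'mat':(195,260,190,245)},
'top':{'sleeve':(395,440,305,342),'board':(450,505,180,225),'gauge':(290,370,180,262),'dish':(172,252,270,345),'tray':(90,185,208,282),'mug':(280,370,300,358),'pillbox':(275,385,125,170),'orange':(415,465,365,410),'mat':(380,450,280,350)}}
for n,Z in(('scene',S),('top',T)):
  for k,r in rois[n].items():
    P,C=cloud(n,Z,*r);h=P[:,2]
    print(n,k,'deck z',np.median(h[h<.003]).round(4) if (h<.003).any() else None,'max',np.percentile(h,99).round(4),end=' ')
    if k in('sleeve','board','orange'):
        q=P[(h>.088)&(h<.1)];print('top z',np.median(q[:,2]).round(4),'centre',((q.min(0)+q.max(0))/2).round(4),q.shape,'ext',np.ptp(q,axis=0).round(3))
        q=P[(h>.02)&(h<.085)];print('   side circ',circ(q))
    elif k=='mug': q=P[h>.08];print('ext',q.min(0).round(3),q.max(0).round(3))
    elif k=='mat':
        q=P[(h>.002)&(h<.007)&(C[:,2]-C[:,0]>30)];print(cv2.minAreaRect((q[:,:2]*1000).astype(np.float32)),np.median(q[:,2]))
    elif k=='gauge':
        q=P[(h>.009)&(h<.016)];print(cv2.minAreaRect((q[:,:2]*1000).astype(np.float32)),np.median(q[:,2]))
        q=P[h>.085];m=q.mean(0);
        def f(x):
            o=np.array([x[0],x[1],.1]);d=np.array([x[2],x[3],1]);d/=np.linalg.norm(d)
            return np.linalg.norm(np.cross(q-o,d),axis=1)-.013
        R=least_squares(f,[m[0],m[1],-.5,.0],loss='soft_l1',f_scale=.001);print('  pin at z.1',R.x.round(4),'lean',np.degrees(np.arctan(np.hypot(*R.x[2:]))).round(1),len(q),q.min(0).round(3),q.max(0).round(3))
    else:
        q=P[(h>.009)&(h<.03)];print(cv2.minAreaRect((q[:,:2]*1000).astype(np.float32)),'rim z',np.percentile(q[:,2],90).round(4))
        q=P[(h>.002)&(h<.0075)];print('   floor',np.median(q,axis=0).round(4))
```

```text
scene sleeve deck z 0.0013 max 0.0967 top z 0.0947 centre [ 0.4191 -0.1925  0.093 ] (235, 3) ext [0.045 0.042 0.01 ]
   side circ [ 0.4214 -0.1927  0.0193]
scene board deck z 0.0013 max 0.0968 top z 0.0948 centre [ 0.6361 -0.3138  0.0933] (305, 3) ext [0.045 0.042 0.01 ]
   side circ [ 0.6386 -0.313   0.0185]
scene gauge deck z 0.0014 max 0.1335 ((616.7284545898438, -42.5892219543457), (90.03853607177734, 121.67523956298828), 73.65933227539062) 0.013420405674386238
  pin at z.1 [ 0.5894 -0.0346 -0.6227  0.1658] lean 32.8 530 [ 0.561 -0.057  0.085] [ 0.625 -0.019  0.14 ]
scene dish deck z 0.0015 max 0.021 ((452.77862548828125, 180.24105834960938), (112.86172485351562, 116.67868041992188), 80.7512435913086) rim z 0.0208
   floor [0.4513 0.1764 0.0043]
scene tray deck z 0.0014 max 0.0215 ((574.59033203125, 323.26092529296875), (132.45809936523438, 103.48394012451172), 80.78507232666016) rim z 0.021
   floor [0.5733 0.321  0.0047]
scene mug deck z 0.0014 max 0.0873 ext [ 0.372 -0.041  0.08 ] [0.454 0.038 0.089]
scene pillbox deck z 0.0012 max 0.0321 ((760.2263793945312, -45.3080520629882
[... 1238 characters left out ...]
6539001464844), (134.43582153320312, 100.82796478271484), 80.85186004638672) rim z 0.0196
   floor [0.5723 0.3248 0.0042]
top mug deck z 0.0006 max 0.0865 ext [ 0.371 -0.042  0.081] [0.45  0.036 0.089]
top pillbox deck z 0.0001 max 0.0311 ((756.733154296875, -46.04948425292969), (56.639556884765625, 188.29550170898438), 0.7043155431747437) rim z 0.0291
   floor [ 0.7384 -0.0499  0.0028]
top orange deck z 0.0009 max 0.0929 top z 0.0907 centre [ 0.3097 -0.226   0.0911] (318, 3) ext [0.043 0.043 0.006]
   side circ [ 0.3116 -0.2225  0.018 ]
top mat deck z 0.0007 max 0.0958 ((430.7133483886719, -203.39573669433594), (89.68354797363281, 89.74295043945312), 12.316059112548828) 0.004693321663321259
```

View pics/crop.png

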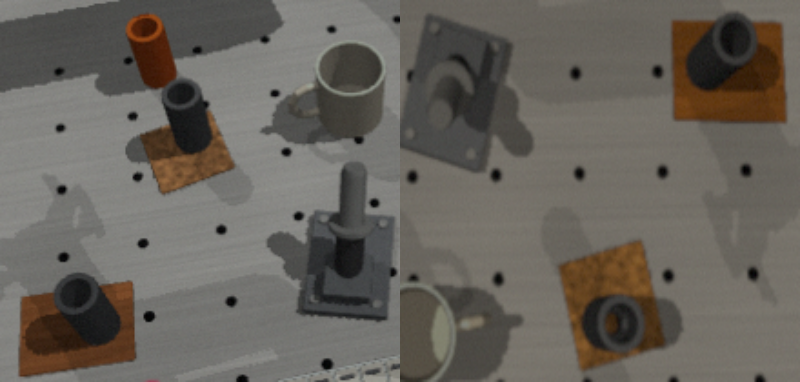

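Crop confirms: the cork-mat sleeve (top view) is beside the mug, the grey gauge is the one with the unpainted pin. Next: refine the pin axis and write the move helper.

```bash
cat >> h.py <<'E'
from scipy.spatial.transform import Rotation as Ro
def tool(yaw,tilt):   # tool x heading yaw (deg), fingers down, tipped outward to +x by tilt
    return Ro.from_euler('z',yaw,degrees=True)*Ro.from_euler('x',180,degrees=True)*Ro.from_euler('y',tilt,degrees=True)
def go(pos,R,frm=None):
    s=status.sense(); p0,R0=(s['eef_pos'],Ro.from_quat(s['tool_rot'])) if frm is None else frm
    t=R0.inv().apply(np.array(pos)-p0)/.5; a=np.degrees((R0.inv()*R).as_rotvec())/90
    print('t',t.round(4),'a',a.round(4),'rows>=',max(np.linalg.norm(t)*8,np.linalg.norm(a)*90/10.7).round(1)); return np.array(pos),R
E
python3 - <<'E'
from h import *
from scipy.optimize import least_squares
yaw=np.radians(-16.4);L=np.array([-np.cos(yaw)*.5,-np.sin(yaw)*.5,.866]);Y=np.array([-np.sin(yaw),np.cos(yaw),0]);X=np.cross(Y,L)
for n,(u0,u1,v0,v1) in(('scene',(300,335,215,285)),('top',(300,350,195,250))):
    Z=np.load('pics/%s0.npz'%n);v,u=np.mgrid[v0:v1,u0:u1];d=Z['d'][v0:v1,u0:u1].ravel()
    P=withdepth(n,np.c_[u.ravel(),v.ravel()].astype(float),d)
    c0=np.array([.6025,-.0393,.075])
    for it in range(3):
        q=(P-c0)@np.c_[X,Y,L]
        k=(q[:,2]>.015)&(q[:,2]<.054)&(np.hypot(q[:,0],q[:,1])<.02)
        w=q[k];r=least_squares(lambda c:np.hypot(w[:,0]-c[0],w[:,1]-c[1])-.013,[0,0],loss='soft_l1',f_scale=.001).x
        c0=c0+X*r[0]+Y*r[1]; c0=c0-L*(c0[2]-.075)/L[2]
    t=q[(np.hypot(q[:,0]-r[0],q[:,1]-r[1])<.008)&(q[:,2]>.055)][:,2]
    res=np.hypot(w[:,0]-r[0],w[:,1]-r[1])-.013
    print(n,'collar',c0.round(4),k.sum(),'rms',res.std().round(4),'tip len',np.median(t).round(4) if len(t) else None, 'slope',np.polyfit(w[:,2],res,1).round(3))
go([.4173,-.1925,.20],tool(-16.4,0))
E
```

```text
scene collar [ 0.6026 -0.0386  0.075 ] 268 rms 0.0009 tip len 0.0671 slope [ 0.001 -0.   ]
top collar [ 0.5996 -0.0401  0.075 ] 100 rms 0.0003 tip len 0.0657 slope [ 0.002 -0.   ]
t [ 0.5732 -0.4306  0.0958] a [-1.000e-03  2.000e-04  4.781e-01] rows>= 5.8
```

move_arm(
  targets=[
    {"tx": 0.1,"ty": -0.075,"tz": 0.016,"az": 0.08,"claw": -1},
    {"tx": 0.2,"ty": -0.15,"tz": 0.033,"az": 0.165,"claw": -1},
    {"tx": 0.3,"ty": -0.225,"tz": 0.05,"az": 0.25,"claw": -1},
    {"tx": 0.39,"ty": -0.293,"tz": 0.065,"az": 0.33,"claw": -1},
    {"tx": 0.48,"ty": -0.36,"tz": 0.08,"az": 0.41,"claw": -1},
    {"tx": 0.5732,"ty": -0.4306,"tz": 0.0958,"ax": -0.001,"az": 0.478,"claw": -1},
    {"tx": 0.5732,"ty": -0.4306,"tz": 0.0958,"ax": -0.001,"az": 0.478,"claw": -1},
    {"tx": 0.5732,"ty": -0.4306,"tz": 0.0958,"ax": -0.001,"az": 0.478,"claw": -1},
  ],
)

```text
invalid input
```

Run:
```python
from h import *
print(status.sense()['eef_pos'],status.sense()['joints'].round(2))
go([.4173,-.1925,.07],tool(-16.4,0))
```

```text
[ 0.25764326 -0.51352028  0.24746561] [-1.31  0.18  1.61  0.    1.35 -0.21]
t [ 0.5731 -0.4302  0.3558] a [-1.000e-03  2.000e-04  4.781e-01] rows>= 6.4
```

move_arm(
  squeeze=40,
  targets=[
    {"tx": 0.1,"ty": -0.075,"tz": 0.016,"ax": 0,"ay": 0,"az": 0.08,"claw": -1},
    {"tx": 0.2,"ty": -0.15,"tz": 0.033,"ax": 0,"ay": 0,"az": 0.165,"claw": -1},
    {"tx": 0.3,"ty": -0.225,"tz": 0.05,"ax": 0,"ay": 0,"az": 0.25,"claw": -1},
    {"tx": 0.39,"ty": -0.293,"tz": 0.065,"ax": 0,"ay": 0,"az": 0.33,"claw": -1},
    {"tx": 0.48,"ty": -0.36,"tz": 0.08,"ax": 0,"ay": 0,"az": 0.41,"claw": -1},
    {"tx": 0.573,"ty": -0.431,"tz": 0.096,"ax": 0,"ay": 0,"az": 0.478,"claw": -1},
    {"tx": 0.573,"ty": -0.431,"tz": 0.096,"ax": 0,"ay": 0,"az": 0.478,"claw": -1},
    {"tx": 0.573,"ty": -0.431,"tz": 0.096,"ax": 0,"ay": 0,"az": 0.478,"claw": -1},
  ],
)

```text
clock: 1.1
eef_pos: [0.4172, -0.1931, 0.2002]
tool_rot: [0.99, -0.141, -0.0, 0.0]
ft_force: [0.0, -0.6, 0.7]
gripper_width: 0.998
grasp_force: 0.0
```

Run:
```python
from h import *
print(status.sense()['eef_pos'],status.sense()['joints'].round(2))
go([.4173,-.1925,.07],tool(-16.4,0))
```

```text
[ 0.41719733 -0.19307034  0.20024301] [-0.69 -0.03  1.94 -0.    1.24  1.16]
t [-1.000e-04 -1.300e-03  2.605e-01] a [0.0003 0.0002 0.0015] rows>= 2.1
```

move_arm(
  squeeze=50,
  targets=[
    {"tx": 0,"ty": -0.001,"tz": 0.08,"ax": 0,"ay": 0,"az": 0,"claw": -1},
    {"tx": 0,"ty": -0.001,"tz": 0.16,"ax": 0,"ay": 0,"az": 0,"claw": -1},
    {"tx": 0,"ty": -0.001,"tz": 0.23,"ax": 0,"ay": 0,"az": 0,"claw": -1},
    {"tx": 0,"ty": -0.001,"tz": 0.26,"ax": 0,"ay": 0,"az": 0,"claw": -1},
    {"tx": 0,"ty": -0.001,"tz": 0.26,"ax": 0,"ay": 0,"az": 0,"claw": -1},
    {"tx": 0,"ty": -0.001,"tz": 0.26,"ax": 0,"ay": 0,"az": 0,"claw": 1},
    {"tx": 0,"ty": -0.001,"tz": 0.26,"ax": 0,"ay": 0,"az": 0,"claw": 1},
    {"tx": 0,"ty": -0.001,"tz": 0.26,"ax": 0,"ay": 0,"az": 0,"claw": 1},
    {"tx": 0,"ty": -0.001,"tz": 0.26,"ax": 0,"ay": 0,"az": 0,"claw": 1},
  ],
)

```text
clock: 2.22
eef_pos: [0.4183, -0.1932, 0.0717]
tool_rot: [0.99, -0.142, 0.001, 0.001]
ft_force: [-1.0, -1.3, 6.5]
gripper_width: 0.504
grasp_force: 50.3
```

move_arm(
  targets=[
    {"tx": 0,"ty": 0,"tz": 0,"ax": 0,"ay": 0,"az": 0,"claw": 1},
    {"tx": 0,"ty": 0,"tz": 0,"ax": 0,"ay": 0,"az": 0,"claw": 1},
  ],
)

```text
clock: 2.48
eef_pos: [0.4183, -0.1931, 0.0717]
tool_rot: [0.99, -0.142, 0.001, 0.001]
ft_force: [-1.2, 0.1, 6.6]
gripper_width: 0.499
grasp_force: 50.3
```

```bash
cat >> h.py <<'E'
C0=np.array([.601,-.0393,.075]);LA=np.array([-np.cos(np.radians(16.4))*.5,np.sin(np.radians(16.4))*.5,.866])
E
python3 - <<'E'
from h import *
go(C0+LA*.175,tool(-16.4,30))
E
```

```text
t [ 0.0897 -0.3979 -0.31  ] a [0.0006 0.3319 0.0007] rows>= 4.1
```

move_arm(
  targets=[
    {"tx": 0,"ty": 0,"tz": -0.06,"ax": 0,"ay": 0,"az": 0,"claw": 1},
    {"tx": 0,"ty": 0,"tz": -0.16,"ax": 0,"ay": 0,"az": 0,"claw": 1},
    {"tx": 0,"ty": 0,"tz": -0.26,"ax": 0,"ay": 0,"az": 0,"claw": 1},
    {"tx": 0.02,"ty": -0.08,"tz": -0.32,"ax": 0,"ay": 0.066,"az": 0,"claw": 1},
    {"tx": 0.04,"ty": -0.16,"tz": -0.34,"ax": 0,"ay": 0.132,"az": 0,"claw": 1},
    {"tx": 0.06,"ty": -0.24,"tz": -0.34,"ax": 0,"ay": 0.2,"az": 0,"claw": 1},
    {"tx": 0.075,"ty": -0.32,"tz": -0.33,"ax": 0,"ay": 0.27,"az": 0,"claw": 1},
    {"tx": 0.09,"ty": -0.398,"tz": -0.31,"ax": 0.001,"ay": 0.332,"az": 0.001,"claw": 1},
    {"tx": 0.09,"ty": -0.398,"tz": -0.31,"ax": 0.001,"ay": 0.332,"az": 0.001,"claw": 1},
    {"tx": 0.09,"ty": -0.398,"tz": -0.31,"ax": 0.001,"ay": 0.332,"az": 0.001,"claw": 1},
  ],
)

```text
clock: 3.72
eef_pos: [0.5168, -0.0142, 0.2259]
tool_rot: [0.956, -0.138, 0.255, 0.036]
ft_force: [0.1, -0.7, -1.5]
gripper_width: 0.499
grasp_force: 51.4
```

Run:
```python
from h import *
a,_=grab('scene','scene1');b,_=grab('top','top1');s=status.sense()
print(s['eef_pos'],s['tool_rot'],s['ft_force'].round(1),(tool(-16.4,30).inv()*Ro.from_quat(s['tool_rot'])).magnitude())
cv2.imwrite('pics/pre.png',np.hstack([cv2.resize(a[140:330,200:400],(400,380)),cv2.resize(b[140:330,220:420],(400,380))]))
```

```text
[ 0.51720334 -0.0152665   0.22623729] [ 0.95603188 -0.13899707  0.25566846  0.03628363] [ 0.6 -0.5 -1.1] 0.00294060669562732
```

View pics/pre.png

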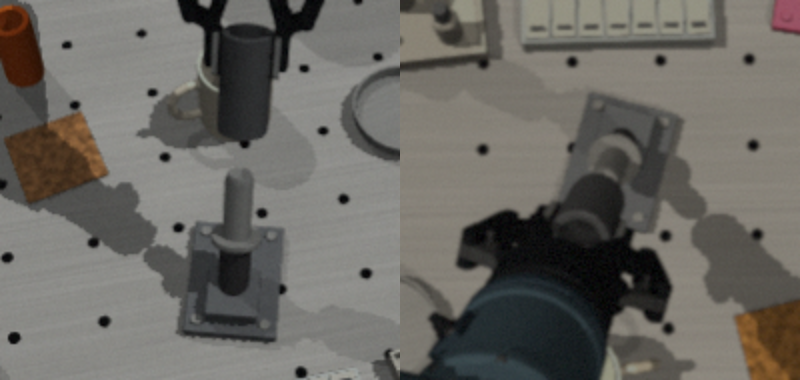

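Left shows the sleeve (scene ~322,182) in the jaws above the pin tip (scene ~319,226); right shows it just short of the pin (top ~315,245). I'll measure its axis relative to the pin in each view.

```bash
cat > rel.py <<'E'
from h import *
import sys
from scipy.optimize import least_squares
Y=np.array([np.sin(np.radians(16.4)),np.cos(np.radians(16.4)),0]);X=np.cross(Y,LA)
PC={'scene':[.6026,-.0386,.075],'top':[.5996,-.0401,.075]}
def rel(tag,mid,rois):
  for n,(u0,u1,v0,v1) in rois.items():
    Z=np.load('pics/%s%s.npz'%(n,tag));v,u=np.mgrid[v0:v1,u0:u1];d=Z['d'][v0:v1,u0:u1].ravel()
    P=withdepth(n,np.c_[u.ravel(),v.ravel()].astype(float),d)[d>0]
    q=(P-PC[n])@np.c_[X,Y,LA]
    x=np.zeros(4)
    for it in range(3):
        f=lambda x,q:np.linalg.norm(np.cross(q-np.array([x[0],x[1],mid]),np.array([x[2],x[3],1])/np.sqrt(1+x[2]**2+x[3]**2)),axis=1)-.022
        k=(abs(f(x,q))<.006)&(abs(q[:,2]-mid)<.04); w=q[k]
        x=least_squares(f,x,args=(w,),loss='soft_l1',f_scale=.001).x
    z=q[abs(f(x,q))<.004][:,2]
    print(n,'offset mm',(x[:2]*1000).round(1),'tilt deg',np.degrees(x[2:]).round(2),k.sum(),'rms',f(x,w).std().round(4),'z range',np.percentile(z,[1,99]).round(4))
E
python3 - <<'E'
from rel import *
rel('1',.155,{'scene':(300,345,150,215),'top':(290,336,222,262)})
print(((status.sense()['eef_pos']-C0)@np.c_[X,Y,LA]).round(4))
E
```

```text
scene offset mm [-1.4 -0.3] tilt deg [ 0.51 -0.16] 1234 rms 0.0015 z range [0.1105 0.1998]
top offset mm [-0.5 -0.3] tilt deg [0.55 0.24] 585 rms 0.0012 z range [0.     0.2415]
[ 1.000e-04 -6.000e-04  1.746e-01]
```

move_arm(
  targets=[
    {"tx": 0.002,"ty": -0.001,"tz": 0.02,"ax": 0,"ay": 0.003,"az": 0,"claw": 1},
    {"tx": 0.002,"ty": -0.001,"tz": 0.05,"ax": 0,"ay": 0.003,"az": 0,"claw": 1},
    {"tx": 0.002,"ty": -0.001,"tz": 0.07,"ax": 0,"ay": 0.003,"az": 0,"claw": 1},
    {"tx": 0.002,"ty": -0.001,"tz": 0.08,"ax": 0,"ay": 0.003,"az": 0,"claw": 1},
    {"tx": 0.002,"ty": -0.001,"tz": 0.09,"ax": 0,"ay": 0.003,"az": 0,"claw": 1},
    {"tx": 0.002,"ty": -0.001,"tz": 0.1,"ax": 0,"ay": 0.003,"az": 0,"claw": 1},
    {"tx": 0.002,"ty": -0.001,"tz": 0.11,"ax": 0,"ay": 0.003,"az": 0,"claw": 1},
    {"tx": 0.002,"ty": -0.001,"tz": 0.12,"ax": 0,"ay": 0.003,"az": 0,"claw": 1},
    {"tx": 0.002,"ty": -0.001,"tz": 0.12,"ax": 0,"ay": 0.003,"az": 0,"claw": 1},
  ],
)

```text
clock: 4.95
eef_pos: [0.5463, -0.0223, 0.1733]
tool_rot: [0.956, -0.138, 0.257, 0.036]
ft_force: [-0.5, -0.1, -1.3]
gripper_width: 0.501
grasp_force: 51.4
```

```bash
cat > st.py <<'E'
from rel import *
s=status.sense();print(s['clock'],'tcp in pin',((s['eef_pos']-C0)@np.c_[X,Y,LA]*1000).round(1),'F in pin',(s['ft_force']@np.c_[X,Y,LA]).round(1),'w',s['gripper_width'].round(3),'rot err tool',np.degrees((tool(-16.4,30).inv()*Ro.from_quat(s['tool_rot'])).as_rotvec()).round(2))
E
python3 st.py
```

```text
Traceback (most recent call last):
  File "st.py", line 2, in <module>
    s=status.sense();print(s['clock'],'tcp in pin',((s['eef_pos']-C0)@np.c_[X,Y,LA]*1000).round(1),'F in pin',(s['ft_force']@np.c_[X,Y,LA]).round(1),'w',s['gripper_width'].round(3),'rot err tool',np.degrees((tool(-16.4,30).inv()*Ro.from_quat(s['tool_rot'])).as_rotvec()).round(2))
                                                                                                                                                         ^^^^^^^^^^^^^^^^^^^^^^^^
AttributeError: 'float' object has no attribute 'round'
```

move_arm(
  targets=[
    {"tx": 0,"ty": 0,"tz": 0.012,"ax": 0,"ay": 0,"az": 0,"claw": 1},
    {"tx": 0,"ty": 0,"tz": 0.024,"ax": 0,"ay": 0,"az": 0,"claw": 1},
    {"tx": 0,"ty": 0,"tz": 0.032,"ax": 0,"ay": 0,"az": 0,"claw": 1},
    {"tx": 0,"ty": 0,"tz": 0.038,"ax": 0,"ay": 0,"az": 0,"claw": 1},
    {"tx": 0,"ty": 0,"tz": 0.044,"ax": 0,"ay": 0,"az": 0,"claw": 1},
    {"tx": 0,"ty": 0,"tz": 0.05,"ax": 0,"ay": 0,"az": 0,"claw": 1},
    {"tx": 0,"ty": 0,"tz": 0.056,"ax": 0,"ay": 0,"az": 0,"claw": 1},
    {"tx": 0,"ty": 0,"tz": 0.056,"ax": 0,"ay": 0,"az": 0,"claw": 1},
  ],
)

```text
clock: 5.95
eef_pos: [0.5609, -0.0263, 0.1531]
tool_rot: [0.955, -0.138, 0.259, 0.037]
ft_force: [-27.2, 5.5, 33.8]
gripper_width: 0.5
grasp_force: 44.4
```

```bash
sed -i "s/s\['gripper_width'\].round(3)/s['gripper_width']/" st.py; python3 st.py
```

```text
5.95 tcp in pin [ 2.6  1.2 88.7] F in pin [-7.1 -2.4 43.1] w 0.500331461369673 rot err tool [0.07 0.39 0.02]
```

Axial resistance of 43 N near the throat depth. To rule out a jam I'll ease off, take out the sideways load, look, and press again.

move_arm(
  targets=[
    {"tx": 0,"ty": 0,"tz": -0.014,"ax": 0,"ay": 0,"az": 0,"claw": 1},
    {"tx": -0.003,"ty": 0.002,"tz": -0.02,"ax": 0,"ay": 0,"az": 0,"claw": 1},
    {"tx": -0.003,"ty": 0.002,"tz": -0.02,"ax": 0,"ay": 0,"az": 0,"claw": 1},
  ],
)

```text
clock: 6.32
eef_pos: [0.5551, -0.0258, 0.1591]
tool_rot: [0.955, -0.138, 0.26, 0.036]
ft_force: [3.2, 1.5, 4.0]
gripper_width: 0.497
grasp_force: 51.6
```

```bash
python3 st.py
python3 - <<'E'
from rel import *
a,_=grab('scene','scene2');b,_=grab('top','top2')
rel('2',.075,{'scene':(300,345,180,270),'top':(295,350,200,250)})
cv2.imwrite('pics/ins.png',np.hstack([cv2.resize(a[140:330,200:400],(400,380)),cv2.resize(b[140:330,220:420],(400,380))]))
E
```

```text
6.325 tcp in pin [ 0.7 -0.  96.8] F in pin [4.3 2.4 2.2] w 0.4973488302713917 rot err tool [0.09 0.41 0.12]
scene offset mm [-1.9 -0.5] tilt deg [ 1.32 -0.02] 1022 rms 0.0015 z range [-0.0125  0.1598]
top offset mm [-1.7 -0.3] tilt deg [1.36 0.45] 392 rms 0.0012 z range [-0.0658  0.1616]
```

View pics/ins.png

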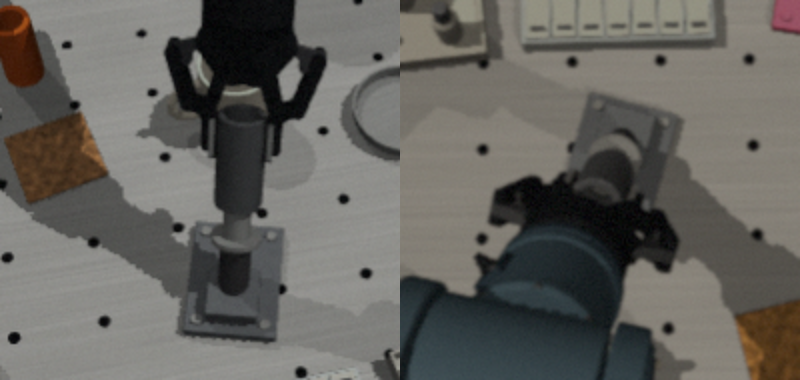

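move_arm(
  targets=[
    {"tx": 0.002,"ty": 0,"tz": 0,"ax": 0,"ay": 0.012,"az": 0,"claw": 1},
    {"tx": 0.002,"ty": 0,"tz": 0.004,"ax": 0,"ay": 0.012,"az": 0,"claw": 1},
    {"tx": 0.002,"ty": 0,"tz": 0.008,"ax": 0,"ay": 0.012,"az": 0,"claw": 1},
    {"tx": 0.002,"ty": 0,"tz": 0.012,"ax": 0,"ay": 0.012,"az": 0,"claw": 1},
    {"tx": 0.002,"ty": 0,"tz": 0.016,"ax": 0,"ay": 0.012,"az": 0,"claw": 1},
    {"tx": 0.002,"ty": 0,"tz": 0.02,"ax": 0,"ay": 0.012,"az": 0,"claw": 1},
    {"tx": 0.002,"ty": 0,"tz": 0.02,"ax": 0,"ay": 0.012,"az": 0,"claw": 1},
  ],
)

```text
clock: 7.3
eef_pos: [0.559, -0.0269, 0.1515]
tool_rot: [0.953, -0.137, 0.267, 0.038]
ft_force: [-27.8, 6.0, 38.8]
gripper_width: 0.496
grasp_force: 51.0
```

```bash
python3 st.py
python3 - <<'E'
from rel import *
grab('scene','scene3');grab('top','top3')
rel('3',.068,{'scene':(303,340,180,270),'top':(295,350,200,250)})
# bottom/top of the sleeve along the pin axis: points on the scene-facing side
for t in '23':
    Z=np.load('pics/scene%s.npz'%t);v,u=np.mgrid[180:270,303:340];d=Z['d'][180:270,303:340].ravel()
    q=(withdepth('scene',np.c_[u.ravel(),v.ravel()].astype(float),d)-PC['scene'])@np.c_[X,Y,LA]
    k=abs(q[:,1])<.006;r=np.hypot(q[:,0],q[:,1])
    for lo in np.arange(.0,.14,.006):
        m=k&(q[:,2]>=lo)&(q[:,2]<lo+.006);print(int(lo*1000+3),(np.median(r[m])*1000).round(0) if m.any() else '-',end='; ')
    print()
E
```

```text
7.3 tcp in pin [ 0.3  0.1 88.2] F in pin [-5.1 -2.1 47.8] w 0.49624545123985414 rot err tool [0.06 1.27 0.01]
scene offset mm [-2.2 -0.5] tilt deg [ 0.52 -0.1 ] 1027 rms 0.0015 z range [-0.0043  0.16  ]
top offset mm [-2.  -0.3] tilt deg [0.58 0.49] 401 rms 0.0013 z range [-0.0664  0.1551]
3 18.0; 9 13.0; 15 12.0; 21 13.0; 27 13.0; 33 18.0; 39 20.0; 45 20.0; 51 19.0; 57 20.0; 63 20.0; 69 20.0; 75 21.0; 81 21.0; 87 22.0; 93 21.0; 99 20.0; 105 21.0; 111 20.0; 117 18.0; 123 19.0; 129 -; 135 -; 141 -; 
3 17.0; 9 12.0; 15 13.0; 21 13.0; 27 20.0; 33 20.0; 39 19.0; 45 20.0; 51 19.0; 57 20.0; 63 20.0; 69 21.0; 75 21.0; 81 21.0; 87 20.0; 93 19.0; 99 20.0; 105 19.0; 111 19.0; 117 18.0; 123 -; 129 -; 135 -; 141 -;
```

The sleeve stopped twice at the same place (TCP 88.5 mm), with its lower mouth about 25 mm above the collar, so it stopped short. It goes in the round dish. Withdrawing.

move_arm(
  targets=[
    {"tx": 0.002,"ty": 0,"tz": -0.02,"ax": 0,"ay": 0,"az": 0,"claw": 1},
    {"tx": 0.002,"ty": 0,"tz": -0.05,"ax": 0,"ay": 0,"az": 0,"claw": 1},
    {"tx": 0.002,"ty": 0,"tz": -0.08,"ax": 0,"ay": 0,"az": 0,"claw": 1},
    {"tx": 0.002,"ty": 0,"tz": -0.11,"ax": 0,"ay": 0,"az": 0,"claw": 1},
    {"tx": 0.002,"ty": 0,"tz": -0.15,"ax": 0,"ay": 0,"az": 0,"claw": 1},
    {"tx": 0.002,"ty": 0,"tz": -0.2,"ax": 0,"ay": 0,"az": 0,"claw": 1},
    {"tx": 0.002,"ty": 0,"tz": -0.2,"ax": 0,"ay": 0,"az": 0,"claw": 1},
    {"tx": 0.002,"ty": 0,"tz": -0.2,"ax": 0,"ay": 0,"az": 0,"claw": 1},
  ],
)

```text
clock: 8.4
eef_pos: [0.5092, -0.0128, 0.2333]
tool_rot: [0.954, -0.138, 0.265, 0.038]
ft_force: [-0.0, 0.1, -1.2]
gripper_width: 0.495
grasp_force: 51.8
```

```bash
python3 st.py
python3 - <<'E'
from rel import *
grab('scene','scene4');grab('top','top4')
rel('4',.162,{'scene':(300,345,140,212),'top':(285,336,222,270)})
go([.452,.1795,.22],tool(-16.4,1.5))
E
```

```text
8.4 tcp in pin [ -3.6  -0.5 184.8] F in pin [-0.6  0.1 -1. ] w 0.49525922527073435 rot err tool [0.04 1.02 0.1 ]
scene offset mm [-6.3 -1.2] tilt deg [ 0.85 -0.06] 1198 rms 0.0015 z range [0.1249 0.2157]
top offset mm [-5.9 -0.7] tilt deg [1.04 0.28] 588 rms 0.0012 z range [0.0343 0.2619]
t [-0.202  -0.3363 -0.0896] a [-0.0008 -0.3281 -0.0011] rows>= 3.2
```

move_arm(
  targets=[
    {"tx": -0.03,"ty": -0.04,"tz": -0.05,"ax": 0,"ay": -0.05,"az": 0,"claw": 1},
    {"tx": -0.07,"ty": -0.12,"tz": -0.07,"ax": 0,"ay": -0.12,"az": 0,"claw": 1},
    {"tx": -0.11,"ty": -0.2,"tz": -0.08,"ax": 0,"ay": -0.2,"az": 0,"claw": 1},
    {"tx": -0.16,"ty": -0.27,"tz": -0.09,"ax": 0,"ay": -0.27,"az": 0,"claw": 1},
    {"tx": -0.202,"ty": -0.336,"tz": -0.09,"ax": -0.001,"ay": -0.328,"az": -0.001,"claw": 1},
    {"tx": -0.202,"ty": -0.336,"tz": -0.09,"ax": -0.001,"ay": -0.328,"az": -0.001,"claw": 1},
    {"tx": -0.202,"ty": -0.336,"tz": -0.09,"ax": -0.001,"ay": -0.328,"az": -0.001,"claw": 1},
  ],
)

```text
clock: 9.38
eef_pos: [0.4525, 0.179, 0.2208]
tool_rot: [0.99, -0.142, 0.014, 0.003]
ft_force: [-0.3, 1.0, -0.7]
gripper_width: 0.496
grasp_force: 51.9
```

Run:
```python
from h import *
print(status.sense()['eef_pos'])
go([.4535,.179,.074],tool(-16.4,1.5))
a,_=grab('scene','scene5');b,_=grab('top','top5')
cv2.imwrite('pics/dish.png',np.hstack([cv2.resize(a[70:260,300:500],(400,380)),cv2.resize(b[190:380,130:330],(400,380))]))
```

```text
[0.4524548  0.17900216 0.22075922]
t [-0.0065 -0.0009  0.2935] a [ 0.0008 -0.0017  0.0004] rows>= 2.3
```

View pics/dish.png

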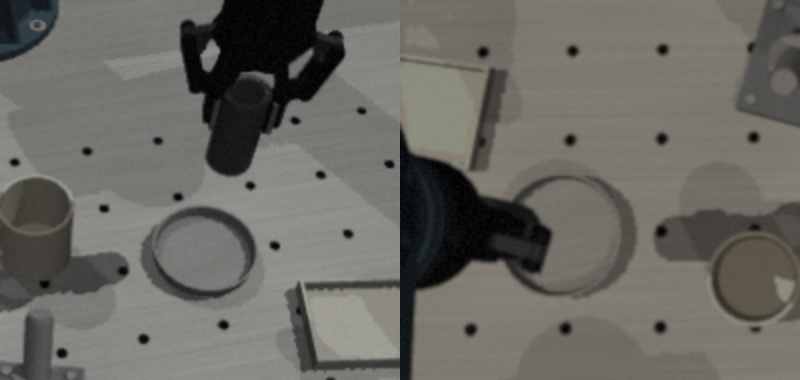

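The sleeve hangs over the dish (scene ~418,132; dish centre ~402,195), and the way down is free. Lowering, slowly at the end.

move_arm(
  targets=[
    {"tx": -0.002,"ty": -0.001,"tz": 0.09,"ax": 0,"ay": 0,"az": 0,"claw": 1},
    {"tx": -0.004,"ty": -0.001,"tz": 0.18,"ax": 0,"ay": 0,"az": 0,"claw": 1},
    {"tx": -0.006,"ty": -0.001,"tz": 0.26,"ax": 0,"ay": 0,"az": 0,"claw": 1},
    {"tx": -0.0065,"ty": -0.001,"tz": 0.292,"ax": 0,"ay": 0,"az": 0,"claw": 1},
    {"tx": -0.0065,"ty": -0.001,"tz": 0.298,"ax": 0,"ay": 0,"az": 0,"claw": 1},
    {"tx": -0.0065,"ty": -0.001,"tz": 0.304,"ax": 0,"ay": 0,"az": 0,"claw": 1},
    {"tx": -0.0065,"ty": -0.001,"tz": 0.304,"ax": 0,"ay": 0,"az": 0,"claw": 1},
  ],
)

```text
clock: 10.35
eef_pos: [0.455, 0.1796, 0.0709]
tool_rot: [0.99, -0.143, 0.016, 0.002]
ft_force: [-0.5, -0.9, -2.1]
gripper_width: 0.497
grasp_force: 51.9
```

move_arm(
  targets=[
    {"tx": 0,"ty": 0,"tz": 0.003,"ax": 0,"ay": 0,"az": 0,"claw": 1},
    {"tx": 0,"ty": 0,"tz": 0.006,"ax": 0,"ay": 0,"az": 0,"claw": 1},
    {"tx": 0,"ty": 0,"tz": 0.006,"ax": 0,"ay": 0,"az": 0,"claw": 1},
  ],
)

```text
clock: 10.72
eef_pos: [0.4547, 0.1795, 0.0677]
tool_rot: [0.99, -0.142, 0.015, 0.002]
ft_force: [-2.9, -0.7, 7.8]
gripper_width: 0.497
grasp_force: 52.6
```

move_arm(
  targets=[
    {"tx": 0,"ty": 0,"tz": 0,"ax": 0,"ay": 0,"az": 0,"claw": -0.1},
    {"tx": 0,"ty": 0,"tz": 0,"ax": 0,"ay": 0,"az": 0,"claw": -0.3},
    {"tx": 0,"ty": 0,"tz": 0,"ax": 0,"ay": 0,"az": 0,"claw": -0.6},
    {"tx": 0,"ty": 0,"tz": 0,"ax": 0,"ay": 0,"az": 0,"claw": -0.6},
    {"tx": 0,"ty": 0,"tz": -0.03,"ax": 0,"ay": 0,"az": 0,"claw": -0.6},
    {"tx": 0,"ty": 0,"tz": -0.1,"ax": 0,"ay": 0,"az": 0,"claw": -0.6},
    {"tx": 0,"ty": 0,"tz": -0.2,"ax": 0,"ay": 0,"az": 0,"claw": -0.6},
    {"tx": -0.1,"ty": 0,"tz": -0.26,"ax": 0,"ay": 0,"az": 0,"claw": -0.6},
    {"tx": -0.2,"ty": 0,"tz": -0.26,"ax": 0,"ay": 0,"az": 0,"claw": -0.6},
    {"tx": -0.2,"ty": 0,"tz": -0.26,"ax": 0,"ay": 0,"az": 0,"claw": -0.6},
  ],
)

```text
clock: 11.98
eef_pos: [0.352, 0.2095, 0.1945]
tool_rot: [0.99, -0.141, 0.015, 0.002]
ft_force: [0.4, -0.2, 0.1]
gripper_width: 0.805
grasp_force: 0.0
```

Run:
```python
from h import *
s=status.sense();print(s['clock'],s['eef_pos'],s['gripper_width'],s['ft_force'])
a,_=grab('scene','scene6');b,_=grab('top','top6')
cv2.imwrite('pics/end.png',np.hstack([cv2.resize(a,(400,300)),cv2.resize(b,(400,300))]))
```

```text
11.975 [0.35198014 0.20947212 0.19450443] 0.8054144138130649 [ 0.4384755  -0.22465413  0.05087157]
```

View pics/end.png

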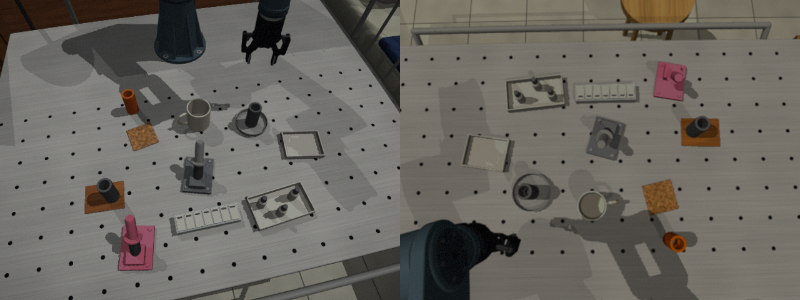

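The sleeve stands upright in the round dish (scene ≈ 254,113 in the half view; top ≈ 528,190). The other sleeve and the bystanders are where they were, and the gripper is clear.

```bash
python3 -c "
from h import *
print(finish_job())"
```

```text
the job is handed in; nothing more can be done
None
```

The sleeve from the cork mat stopped about 25 mm short of the collar, the same on two tries, so I took it off and stood it upright in the round steel dish; the other sleeve and bystanders look untouched, and the job is handed in.

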